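Check the scooter tyre with a stick gauge

ROBOT

A 6-joint arm with a two-finger parallel gripper is mounted at the origin on the work surface. World frame = base frame: x ahead of the robot, y to its left, z up, the work surface at z = 0. Lengths are in m, angles in rad, forces in N, time in s.
With the tool pointing down it reaches from about 0.35 to 0.975 m from the base axis. Payload 4.9 kg.
Tool frame: the origin (TCP) lies on the centre line of the jaws, within the pads' length; the fingertips stand manip.tip_reach ahead of it and the grasp point (between the pads) is the TCP (manip.tip_reach is the distance from the TCP to the fingertips, in m); z points along the fingers, y is the line along which they close (so a half turn about z gives the same grasp; the last joint's range is limited). The gripper opens to 85 mm and grips with 20 to 120 N. Pads are 22 mm wide; open, the fingers measure 114 mm over their backs; the gripper's body (76 mm by 85 mm) begins 54 mm behind the grasp point. The pads swing forward as they close: fully open they stand 13 mm farther back than shut.
Start: joints at [-1.246, 0.053, 1.613, -0, 1.476, -0.119], TCP at [0.268, -0.564, 0.25] pointing down, gripper open.
Joint ranges: [-3.01, 3.01], [-1.01, 2.22], [0.06, 2.58], [-1.02, 4.17], [0.09, 2.62], [-3.14, 3.14]. Speed limits (rad/s): [2.57, 2.57, 3.14, 3.14, 3.14, 3.14].

INTERFACE

Orientations are given as a unit quaternion [w, x, y, z].
In Python, from plant import manip gives the robot as it stands. The module is installed in compiled form; this text tells all that it offers.
- The arm moves only by the tool move_arm, never from a script. Its argument "rows" is a list of rows, each a list of 7 numbers: the shift along the tool's x, y, z in cm, then the turn, a rotation vector about the tool's x, y, z in degrees, then the opening, from -1 (shut) to 1 (fully open). In form: [[tx, ty, tz, ax, ay, az, jaw], ...]. A call has 1 to 20 rows; each row shifts and turns the commanded pose from where the row before left it, along the tool's axes as they then stand; what a row does not reach is not made up. A row lasts 1/12 s, in which the tool goes at most 41.7 mm and 7.16 degrees, less where a joint would pass 70% of its speed; a pose out of reach is approached as far as the arm can. A call is refused whole if a number of a shift passes 4.17 or a number of a turn 7.16, either way. A call with a gripper value outside its range is refused whole. The fingers move at their own pace and stop on an object; the grip force is fixed at half the most. Time passes only in rows, so rows that do not move let the fingers close. It gives the time, the measured TCP pose, the force, the opening and the grip force at its end, in the units of the state.
- manip.state(): the state, without advancing time (a new reading comes with each control period).
- manip.grab_frame(name): name is "scene" or "top"; returns a dict with "img" (384x512x3 uint8, blue, green, red), "mtx" (3x3 intrinsics, pixels), "k1" (the pictures are not rectified: a ray, as slopes to the right and down, at radius r is drawn at 1 + k1 r^2 times it, then the intrinsics apply), "R" (3x3) and "t" (3): a world point X has camera coordinates R X + t. Camera axes: x right, y down, z forward; pixel columns grow to the right and rows downward; lengths in m; the calibration is good to about 2 mm. A picture is of the moment at which its call begins. There is no depth.
- manip.job_done(): hands the job in; it is judged then, once.
The state is a dict: "time": time; "joint_pos": joint angles; "joint_vel": joint speeds; "joint_efforts": joint torques, N m; "tool_pos": TCP position; "tool_rot": TCP orientation; "contact_force": force on the tool from outside, world axes, zero at the start; "ft_torque": the same for the moment, N m; "gripper_width": opening from 0.0 (shut) to 1.0 (fully open); "grasp_force": force on a finger pad.
Only numpy, scipy, OpenCV 4.12 (cv2) and the standard library are available. Lean on these libraries where they do the work, as an engineer would, in place of code of your own. Each camera call takes 0.05 s, during which the arm holds its last target. There are 200 camera calls.

TASK

Check the air in the scooter wheel that lies on the bench: take the stick gauge out of its wooden stand, press it squarely down onto the wheel's valve with a steady 11 to 18 N (22 N ruins the valve) and hold it there for about a second, so that the air pushes the rod out. Then put the gauge back upright, fully down in its stand, with the rod still standing out so that I can read it, and leave the toys where they are.

Things in the scene. Friction and masses are not known exactly. Their poses are not given: they have to be found in the camera images.
- gauge: Loose stick tyre gauge, about 100 g, 105 mm long without its rod, upright, mouth down in the stand's hole at the start. Origin: centre of the mouth's rim at the bottom; z runs up the axis. Black mouth piece 30 mm in diameter from z = 0 to 42 mm, then an aluminium tube 24 mm in diameter up to z = 105 mm. The mouth is a socket 22 mm wide, 14 mm deep; its bottom shoulder presses on the valve head.
- gauge_grip (a point): Good grip point on the gauge's axis, on the aluminium tube (24 mm thick), 88 mm above the mouth and 17 mm below the tube's top. Above it the gripper needs room for the rod, whose button ends up to 48 mm above this point.
- gauge_rod (a joint): How far the white rod (6 mm thick, 11 mm button, a dark ring every 5 mm) stands out of the gauge's top, m: 0 = in (button 4.5 mm above the tube), 0.026 = all out. Friction of 0.25 N keeps it wherever it was pushed to. It reads the pressure: according to the tyre's air it comes out by 11 to 22 mm when the gauge is pressed well home on the valve, less when pressed weakly.
- wheel: Fixed scooter wheel with air tyre, lying flat on the bench, 200 mm in diameter, 50 mm high: black rubber tyre, grey hub with its face at z = 34 mm, 22 mm wide axle end in the middle up to z = 50 mm, five small steel bolt heads. Origin: centre of its underside; x points to the valve, z up.
- valve (a point): Foot of the upright valve on the hub's face, 45 mm from the wheel's axis, 34 mm above the bench. A black rubber stem, 10 mm thick, stands up from here and ends in a brass head, 17 mm in diameter, 18 mm long, top edge bevelled. The head's top is 46 to 70 mm above this point: it differs from tyre to tyre.
- valve_low (a point): Point on the valve's axis 46 mm above its foot, the lowest place where the unpressed head's top can be (up to 24 mm higher). The sprung head goes down by up to 8 mm: 6 mm at 4 to about 9 N, over which the air drives the rod out, then a stiffer spring (2.2 N/mm): about 10.5 N at 6.5 mm, 14 N at the 8 mm stop, rigid beyond.
- stand: Fixed block of light wood on the bench, 90 x 80 mm, 45 mm high. Origin: centre of its underside. In the middle of its top an upright blind hole 36 mm in diameter, 35 mm deep (its floor, on which the gauge stands, is 10 mm above the bench), with a 2 mm bevel at its mouth.
- pot: Loose grey ceramic pot, 76 mm wide, 70 mm high; not to be disturbed. Origin: centre of its underside.
- bar: Loose wooden xylophone bar, 30 x 180 x 12 mm, lying flat; not to be disturbed. Origin: centre of its underside, long side along y.
- helmet: Loose red plastic helmet for dolls, 120 mm wide, 73 mm high, on its rim; not to be disturbed. Origin: centre of its underside, peak towards its -x.
- excavator: Loose orange toy excavator, about 200 x 95 x 125 mm; not to be disturbed. Origin: under the middle of its tracks, arm towards its -x.
There are look-alikes about, which are no part of the job. Leave any blue or purple look-alike of the gauge alone.

How it is judged:
On the way:
1. The gauge sits squarely on the valve (axes within 5 mm, tilt under 0.12 rad), is pressed on it with at least 10.5 N for 0.5 s without a break, and the rod stands out by more than 9 mm (contact force between gauge and wheel above 10.5 N and horizontal distance between gauge and valve below 0.005 m and angle between gauge's own z axis and vertical below 0.12 rad and value of joint gauge_rod above 0.009 m), for 0.5 s.
At the end, for the whole second after the job is handed in: The gauge stands upright (within 0.12 rad) and at rest on the floor of the stand's hole (its mouth no more than 4 mm above that floor), with its rod still out by more than 9 mm (horizontal distance between gauge and stand below 0.008 m and z of gauge in the frame of stand between 0.005 and 0.014 m and angle between gauge's own z axis and vertical below 0.12 rad and linear speed of gauge below 0.03 m/s and value of joint gauge_rod above 0.009 m); the robot touches nothing.
It fails at once if The gauge is pressed on the wheel or its valve with more than 22 N (contact force between gauge and wheel above 22 N).
It fails at once if The gripper or arm pushes directly on the wheel or its valve with more than 8 N (contact force between the arm and wheel above 8 N).
It fails at once if The pot, the xylophone bar, the helmet or the excavator is moved by more than 30 mm (distance of any of pot, bar, helmet, excavator from where it was at the start of the episode above 0.03 m).
It also fails if it takes over 58 s, if anything falls off the work surface, if the arm or the gripper's body presses on something with over 40 N, if the wrist force passes 120 N, or if a joint passes its speed limit or range.

## Working session

There is one attempt and no reset: what is moved stays moved. The work goes in short steps, Python scripts to look and compute and a tool call to move; the robot and the scene stay as the last step left them, time stands still between calls to the robot, and variables do not carry over. Pictures are saved under pics/ and viewed, at most 10 in all, crops included, and the job is handed in when it is done.

Besides the shell and the picture viewer there is one more tool, called after "Emit:" as name(argument=value, ...) on one line, values as JSON. move_arm: Moves the arm, as the interface text tells. Its arguments: {"type":"object","properties":{"rows":{"type":"array","items":{"type":"array","items":{"type":"number"}}}},"required":["rows"]}

```bash
mkdir -p pics; cat > h.py <<'E'
import numpy as np, cv2
from plant import manip
from scipy.spatial.transform import Rotation as Ro
def grab(n):
    f=manip.grab_frame(n); np.savez('pics/%s.npz'%n,**f); return f
def load(n): return dict(np.load('pics/%s.npz'%n))
def proj(f,X):
    c=f['R']@np.asarray(X,float)+f['t']; s=c[:2]/c[2]; s=s*(1+f['k1']*(s@s)); return (f['mtx']@np.r_[s,1])[:2]
def ray(f,uv):
    d=np.linalg.solve(f['mtx'],np.r_[uv,1.])[:2]; s=d.copy()
    for _ in range(30): s=d/(1+f['k1']*(s@s))
    return -f['R'].T@f['t'], f['R'].T@np.r_[s,1]
def atz(f,uv,z):
    o,d=ray(f,uv); return o+d*(z-o[2])/d[2]
def tri(f,u,g,v):
    A=[];b=[]
    for F,p in((f,u),(g,v)):
        o,d=ray(F,p); d/=np.linalg.norm(d); P=np.eye(3)-np.outer(d,d); A.append(P);b.append(P@o)
    return np.linalg.lstsq(np.vstack(A),np.hstack(b),rcond=None)[0]
E
python3 - <<'E'
from h import *
s=manip.state(); print(s, manip.tip_reach)
for n in('scene','top'):
    f=grab(n); cv2.imwrite('pics/%s0.png'%n,cv2.resize(f['img'],(800,600),interpolation=cv2.INTER_CUBIC)); print(n,-f['R'].T@f['t'],f['R'],f['k1'])
E
```

```text
{'time': 0.0, 'joint_pos': array([-1.24599564e+00,  5.33787154e-02,  1.61429088e+00,  1.26684660e-05,
        1.47597007e+00, -1.19014044e-01]), 'joint_vel': array([-0.00050603,  0.0011283 , -0.00087101, -0.00174041, -0.00074589,
       -0.00022623]), 'joint_efforts': array([ 1.49879397e-03, -3.93676400e+01, -3.70176458e+01, -5.89862043e-05,
        7.04114093e-03,  5.03794851e-06]), 'tool_pos': array([ 0.26817812, -0.56390392,  0.24905128]), 'tool_rot': array([-1.01873844e-03,  9.75479053e-01,  2.20089912e-01, -9.88541890e-05]), 'contact_force': array([ 0.80217439, -0.26746388,  0.62762592]), 'ft_torque': array([-0.0138666 ,  0.00894689,  0.01049133]), 'grasp_force': 0.0, 'gripper_width': 0.9996086603260828} 0.019
scene [0.98458024 0.15641604 0.668487  ] [[-0.36910578  0.92937447 -0.00490143]
 [ 0.77363364  0.30432145 -0.55576924]
 [-0.51502613 -0.20892955 -0.83132216]] 0.02689915607562327
top [0.52469231 0.01129247 0.87564714] [[-0.01046778 -0.99994005 -0.00321151]
 [-0.99010801  0.01081414 -0.13988991]
 [ 0.13991626  0.0017154  -0.99016185]] -0.04306253432101206
```

View pics/scene0.png

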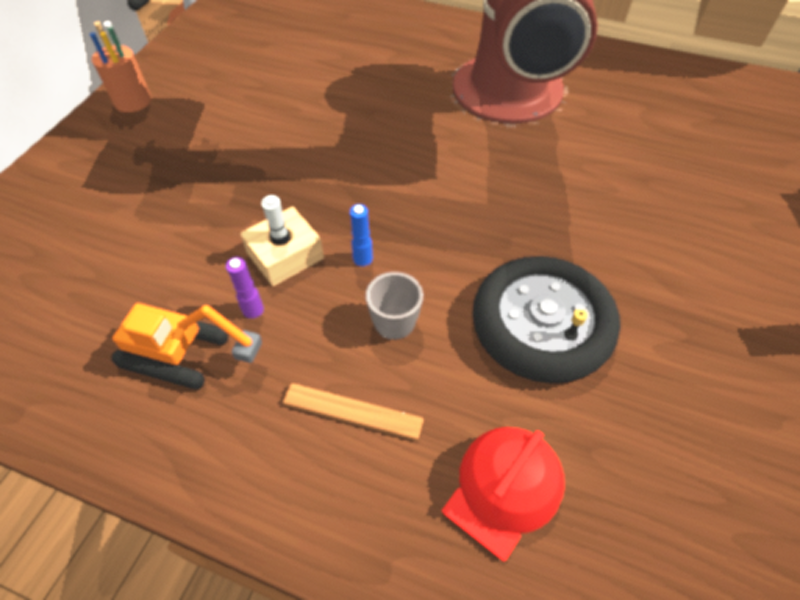

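View pics/top0.png

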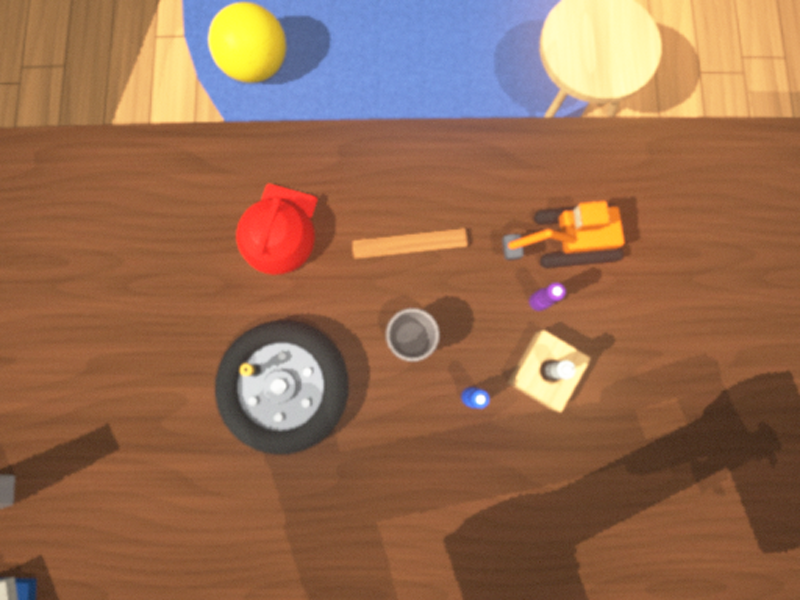

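The scene view shows the stand at (282,245) with the gauge's top at (271,201), and the valve's brass head at (580,315). The top view shows the gauge's top at (566,368), the valve head at (246,370) and the hub centre at (279,386). I'll zoom in to get exact pixels.

```bash
python3 - <<'E'
from h import *
t=[]
for n,cs in(('scene',[(178,143),(371,207)]),('top',[(355,237),(165,245)])):
    im=load(n)['img']
    for (u,v) in cs:
        c=im[v-25:v+25,u-33:u+33]; t.append(cv2.resize(c,(396,300),interpolation=cv2.INTER_NEAREST)); print(n,u-33,v-25)
cv2.imwrite('pics/crops.png',np.vstack([np.hstack(t[:2]),np.hstack(t[2:])]))
E
```

```text
scene 145 118
scene 338 182
top 322 212
top 132 220
```

View pics/crops.png

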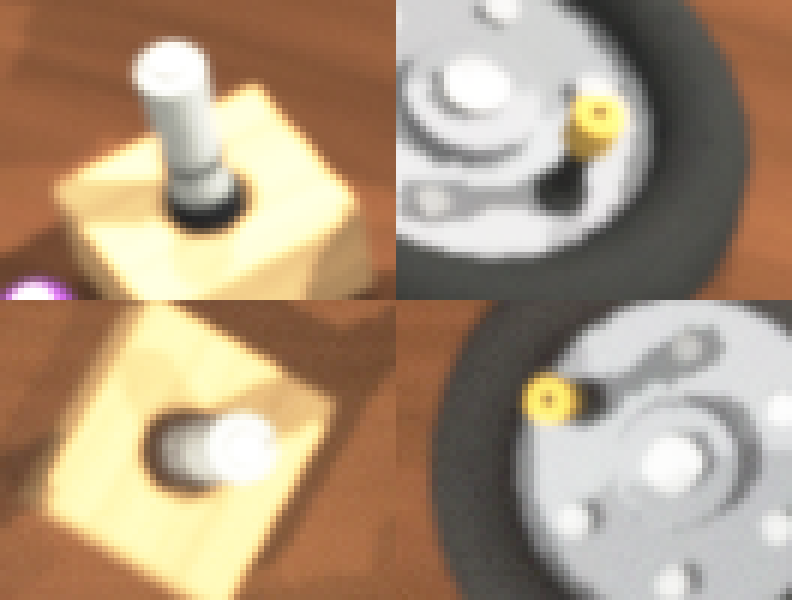

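```bash
python3 - <<'E'
from h import *
s,t=load('scene'),load('top')
for n,a,b in(('gtop',(173.2,128),(361.5,235.8)),('valve',(371.6,200),(156.8,236.2)),('stand',(178.7,149.2),(352.7,237.2)),('axle',(350.7,195.7),(177.5,246.2))):
    X=tri(s,a,t,b); print(n,X.round(4),proj(s,X)-a,proj(t,X)-b)
print('stand z45',atz(s,(178.7,149.2),.045),atz(t,(352.7,237.2),.045))
print('axle z50',atz(s,(350.7,195.7),.05),atz(t,(177.5,246.2),.05))
print('gtop z1195',atz(s,(173.2,128),.1185),atz(t,(361.5,235.8),.1185))
print('helmet,pot,blue,purple',[atz(t,np.array(p)/1.5625,z)[:2].round(3) for p,z in(((413,334),.07),((480,400),.105),((557,292),.105))])
# stand corners
print('stand yaw corners',[atz(t,(322+x/6-.5,212+y/6-.5),.045)[:2].round(3) for x,y in((335,100),(140,5),(45,215),(230,300))])
E
```

```text
gtop [ 0.5341 -0.2084  0.1141] [0.01729276 0.0026339 ] [ 0.01621808 -0.00721433]
valve [0.5384 0.2288 0.0812] [0.06266879 0.00029944] [ 0.05406523 -0.0100392 ]
stand [ 0.5324 -0.2091  0.0439] [0.37871792 0.04874185] [ 0.35118251 -0.15475631]
axle [0.5161 0.1906 0.0451] [0.14793678 0.0015837 ] [ 0.13164454 -0.02905178]
stand z45 [ 0.53340387 -0.20931574  0.045     ] [ 0.5320702  -0.20796135  0.045     ]
axle z50 [0.51990902 0.19004234 0.05      ] [0.51611734 0.1898402  0.05      ]
gtop z1195 [ 0.53770113 -0.20553584  0.1185    ] [ 0.5340559  -0.20708678  0.1185    ]
helmet,pot,blue,purple [array([ 0.586, -0.007]), array([ 0.494, -0.095]), array([ 0.639, -0.205])]
stand yaw corners [array([ 0.552, -0.266]), array([ 0.589, -0.192]), array([ 0.51 , -0.153]), array([ 0.477, -0.222])]
```

```bash
cat >> h.py <<'E'
def to(p):
    s=manip.state(); w,x,y,z=s['tool_rot']; R=Ro.from_quat([x,y,z,w])
    print('delta cm',(R.inv().apply(np.array(p)-s['tool_pos'])*100).round(2),'tool z',R.as_matrix()[:,2].round(4),'t',s['time'])
E
python3 -c "
from h import *
to([.534,-.2075,.249]);to([.534,-.2075,.098])"
```

```text
delta cm [ 39.31 -20.78   0.06] tool z [-6.0e-04  1.8e-03 -1.0e+00] t 0.1
delta cm [ 39.31 -20.75  15.16] tool z [-6.0e-04  1.8e-03 -1.0e+00] t 0.1
```

Emit:
move_arm(rows=[[1.0, -0.5, 0, 0, 0, 0, 1], [2.8, -1.5, 0, 0, 0, 0, 1], [2.8, -1.5, 0, 0, 0, 0, 1], [2.8, -1.5, 0, 0, 0, 0, 1], [2.8, -1.5, 0, 0, 0, 0, 1], [2.8, -1.5, 0, 0, 0, 0, 1], [2.8, -1.5, 0, 0, 0, 0, 1], [2.8, -1.5, 0, 0, 0, 0, 1], [2.8, -1.5, 0, 0, 0, 0, 1], [2.8, -1.5, 0, 0, 0, 0, 1], [2.8, -1.5, 0, 0, 0, 0, 1], [2.8, -1.5, 0, 0, 0, 0, 1], [2.8, -1.5, 0, 0, 0, 0, 1], [2.8, -1.3, 0, 0, 0, 0, 1], [1.9, -1.0, 0, 0, 0, 0, 1], [0, 0, 0, 0, 0, 0, 1], [0, 0, 0, 0, 0, 0, 1]])

```text
time: 1.52
tool_pos: [0.5342, -0.2063, 0.2499]
tool_rot: [-0.0, 0.975, 0.221, -0.0]
contact_force: [0.3, 0.6, -0.4]
gripper_width: 1.001
grasp_force: 0.0
```

```bash
python3 -c "
from h import *
to([.534,-.2075,.249]);to([.534,-.2075,.098])
f=grab('top');g=grab('scene');print(manip.state()['tool_rot'])
im=[cv2.resize(f['img'][165:300,270:450],(400,300)),cv2.resize(g['img'][20:200,80:320],(400,300))]
cv2.imwrite('pics/pre.png',np.hstack(im))"
```

```text
delta cm [-0.06  0.1   0.09] tool z [-8.e-04  2.e-04 -1.e+00] t 1.5167
delta cm [-0.05  0.11 15.19] tool z [-8.e-04  2.e-04 -1.e+00] t 1.5167
[-4.63676182e-05  9.75496626e-01  2.20014159e-01 -3.17618947e-04]
```

View pics/pre.png

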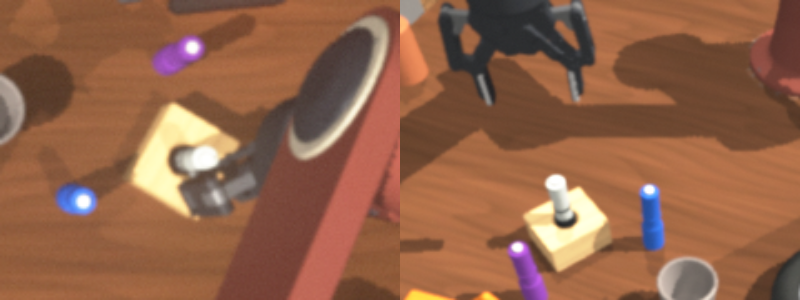

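The open gripper hovers above the gauge, with the stand and gauge top at about (205,158) in the left crop. The fingers clear both look-alikes, so I'll go down and grip.

Emit:
move_arm(rows=[[0, 0.1, 1.5, 0, 0, 0, 1], [0, 0, 2, 0, 0, 0, 1], [0, 0, 2, 0, 0, 0, 1], [0, 0, 2, 0, 0, 0, 1], [0, 0, 2, 0, 0, 0, 1], [0, 0, 2, 0, 0, 0, 1], [0, 0, 1.5, 0, 0, 0, 1], [0, 0, 1.2, 0, 0, 0, 1], [0, 0, 1, 0, 0, 0, 1], [0, 0, 0, 0, 0, 0, 1], [0, 0, 0, 0, 0, 0, 1]])

```text
time: 2.53
tool_pos: [0.5342, -0.2091, 0.0982]
tool_rot: [-0.0, 0.976, 0.22, -0.0]
contact_force: [-0.0, -0.4, -0.1]
gripper_width: 0.994
grasp_force: 0.0
```

Emit:
move_arm(rows=[[0, 0, 0, 0, 0, 0, 0.2], [0, 0, 0, 0, 0, 0, 0], [0, 0, 0, 0, 0, 0, -0.2], [0, 0, 0, 0, 0, 0, -0.3], [0, 0, 0, 0, 0, 0, -0.4], [0, 0, 0, 0, 0, 0, -0.6], [0, 0, 0, 0, 0, 0, -0.8], [0, 0, 0, 0, 0, 0, -1], [0, 0, 0, 0, 0, 0, -1], [0, 0, 0, 0, 0, 0, -1], [0, 0, 0, 0, 0, 0, -1], [0, 0, 0, 0, 0, 0, -1]])

```text
time: 3.53
tool_pos: [0.5348, -0.2089, 0.0989]
tool_rot: [0.0, 0.975, 0.22, 0.0]
contact_force: [0.7, 0.7, 5.6]
gripper_width: 0.263
grasp_force: 58.7
```

Emit:
move_arm(rows=[[0, 0, -0.5, 0, 0, 0, -1], [0, 0, -1, 0, 0, 0, -1], [0, 0, -1.5, 0, 0, 0, -1], [0, 0, -2, 0, 0, 0, -1], [0, 0, -2, 0, 0, 0, -1], [0, 0, -2, 0, 0, 0, -1], [0, 0, -2, 0, 0, 0, -1], [0, 0, -2, 0, 0, 0, -1], [0, 0, -1, 0, 0, 0, -1], [0, 0, 0, 0, 0, 0, -1], [0, 0, 0, 0, 0, 0, -1]])

```text
time: 4.45
tool_pos: [0.5343, -0.2087, 0.2383]
tool_rot: [0.0, 0.975, 0.22, 0.0]
contact_force: [0.2, 0.2, -1.7]
gripper_width: 0.264
grasp_force: 58.7
```

```bash
python3 -c "
from h import *
s=manip.state();print(s['tool_pos'],s['contact_force'],s['gripper_width'])
to([.538,.228,.24])"
```

```text
[ 0.53433835 -0.2087287   0.23825462] [ 0.19246279  0.24754646 -1.68222054] 0.2635074693533983
delta cm [ 19.08 -39.29  -0.18] tool z [ 2.e-04 -2.e-04 -1.e+00] t 4.45
```

Emit:
move_arm(rows=[[0.5, -1.1, 0, 0, 0, 0, -1], [1.0, -2.2, 0, 0, 0, 0, -1], [1.5, -3, 0, 0, 0, 0, -1], [1.5, -3, 0, 0, 0, 0, -1], [1.5, -3, 0, 0, 0, 0, -1], [1.5, -3, 0, 0, 0, 0, -1], [1.5, -3, 0, 0, 0, 0, -1], [1.5, -3, 0, 0, 0, 0, -1], [1.5, -3, 0, 0, 0, 0, -1], [1.5, -3, 0, 0, 0, 0, -1], [1.5, -3, 0, 0, 0, 0, -1], [1.5, -3, 0, 0, 0, 0, -1], [1.2, -3, 0, 0, 0, 0, -1], [0.9, -2, 0, 0, 0, 0, -1], [0.5, -1, 0, 0, 0, 0, -1], [0, 0, 0, 0, 0, 0, -1], [0, 0, 0, 0, 0, 0, -1], [0, 0, 0, 0, 0, 0, -1]])

```text
time: 5.95
tool_pos: [0.5379, 0.2271, 0.2375]
tool_rot: [0.0, 0.976, 0.22, -0.001]
contact_force: [-0.9, 0.4, -0.8]
gripper_width: 0.268
grasp_force: 58.9
```

```bash
python3 -c "
from h import *
to([.538,.228,.21])
f=grab('top');g=grab('scene');p=manip.state()['tool_pos'];print(p)
print(proj(g,p-[0,0,.088]),proj(f,p-[0,0,.088]))
im=[cv2.resize(f['img'][200:275,115:215],(400,300),interpolation=0),cv2.resize(g['img'][130:220,320:440],(400,300),interpolation=0)]
cv2.imwrite('pics/v1.png',np.hstack(im))"
```

```text
delta cm [ 0.05 -0.08  2.75] tool z [-0.0012 -0.001  -1.    ] t 5.95
[0.53826654 0.22688888 0.23808477]
[381.1067091 178.559112 ] [148.42827214 235.7307608 ]
```

View pics/v1.png

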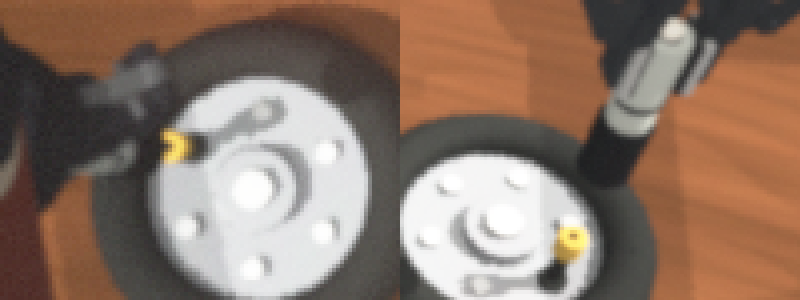

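The scene crop shows the gauge held upright, its mouth at about (603,175) and the brass head at (571,240). In the left crop the valve head is half hidden at (175,147). Next I'll estimate the scene camera's bias from known points.

```bash
python3 -c "
from h import *
s,t=load('scene'),load('top')
print('top valve',[atz(t,(156.8,236.2),z).round(4) for z in(.080,.085,.09)])
for n,u,X in(('axle',(350.7,195.7),(.5161,.1898,.05)),('mouth',(380.4,182),(.5382,.2269,.150)),('gtop',(173.2,128),(.534,-.207,.1185))):
  print(n,u-proj(s,X))
g=[proj(s,(.538,.2285,z)).round(1) for z in (.08,.085,.09,.095)];print(g)
for z in(.08,.085,.09,.095):
  b=np.array([-.4,3.2]); print(z,atz(s,np.array([371.6,200])-b,z).round(4))
"
```

```text
top valve [array([0.5384, 0.2292, 0.08  ]), array([0.5383, 0.2279, 0.085 ]), array([0.5382, 0.2265, 0.09  ])]
axle [-0.30012312  1.43445763]
mouth [-0.70582331  3.43829344]
gtop [-0.22839175  1.34403011]
[array([371.4, 200.1]), array([372.1, 198.7]), array([372.8, 197.3]), array([373.5, 195.8])]
0.08 [0.5297 0.2281 0.08  ]
0.085 [0.5336 0.2274 0.085 ]
0.09 [0.5374 0.2268 0.09  ]
0.095 [0.5413 0.2262 0.095 ]
```

Emit:
move_arm(rows=[[0, 0, 1, 0, 0, 0, -1], [0, 0, 1.2, 0, 0, 0, -1], [0, 0, 1, 0, 0, 0, -1], [0, -0.1, 0.6, 0, 0, 0, -1], [0, 0, 0, 0, 0, 0, -1], [0, 0, 0, 0, 0, 0, -1], [0, 0, 0, 0, 0, 0, -1]])

```text
time: 6.63
tool_pos: [0.5379, 0.2292, 0.2005]
tool_rot: [0.0, 0.975, 0.22, 0.0]
contact_force: [0.4, -0.1, -0.7]
gripper_width: 0.266
grasp_force: 58.9
```

```bash
python3 -c "
from h import *
g=grab('scene');p=manip.state()['tool_pos'];print(p,manip.state()['contact_force'])
print(proj(g,p-[0,0,.088]))
im=cv2.resize(g['img'][155:215,340:420],(800,600),interpolation=cv2.INTER_CUBIC)
cv2.imwrite('pics/v2.png',im)"
```

```text
[0.53809083 0.22925255 0.20092873] [ 0.44114493 -1.2949795  -0.2015152 ]
[376.55314926 190.67976134]
```

View pics/v2.png

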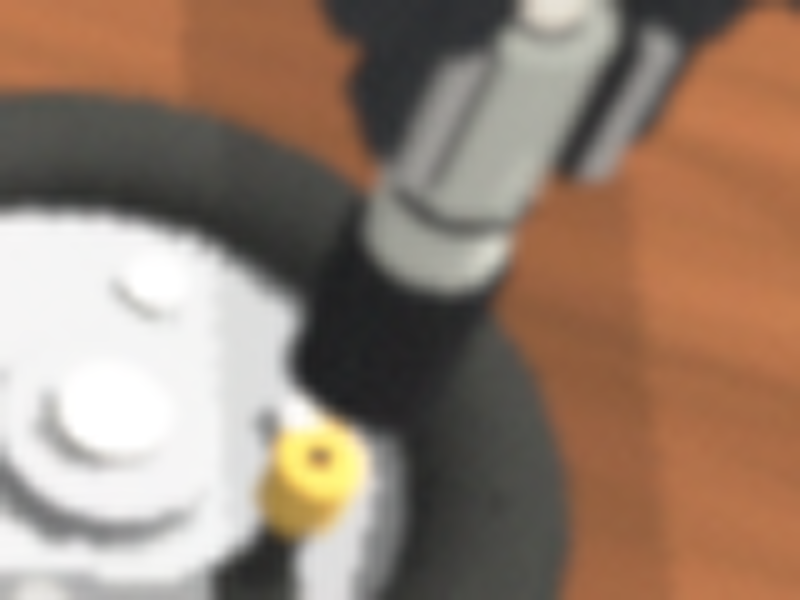

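The mouth's rim centre is at about (362,385) and the valve head's top centre at (320,455). Bringing the gauge straight down would put it about 1 mm too far in +y, and the head's top comes out near z = 0.088. I'll correct and lower.

Emit:
move_arm(rows=[[-0.05, 0.12, 0.5, 0, 0, 0, -1], [0, 0, 0.6, 0, 0, 0, -1], [0, 0, 0.5, 0, 0, 0, -1], [0, 0, 0.3, 0, 0, 0, -1], [0, 0, 0, 0, 0, 0, -1], [0, 0, 0, 0, 0, 0, -1]])

```text
time: 7.18
tool_pos: [0.5375, 0.2277, 0.1808]
tool_rot: [0.0, 0.975, 0.22, -0.0]
contact_force: [-0.2, -0.1, -0.3]
gripper_width: 0.269
grasp_force: 58.9
```

```bash
python3 -c "
from h import *
g=grab('scene');s=manip.state();p=s['tool_pos'];print(p,s['contact_force'])
print(proj(g,p-[0,0,.088]))
im=cv2.resize(g['img'][165:215,340:407],(800,600),interpolation=cv2.INTER_CUBIC)
cv2.imwrite('pics/v3.png',im)"
```

```text
[0.53776532 0.22778696 0.18119305] [ 0.4777421   0.15396028 -0.5568491 ]
[372.91227506 196.16331239]
```

View pics/v3.png

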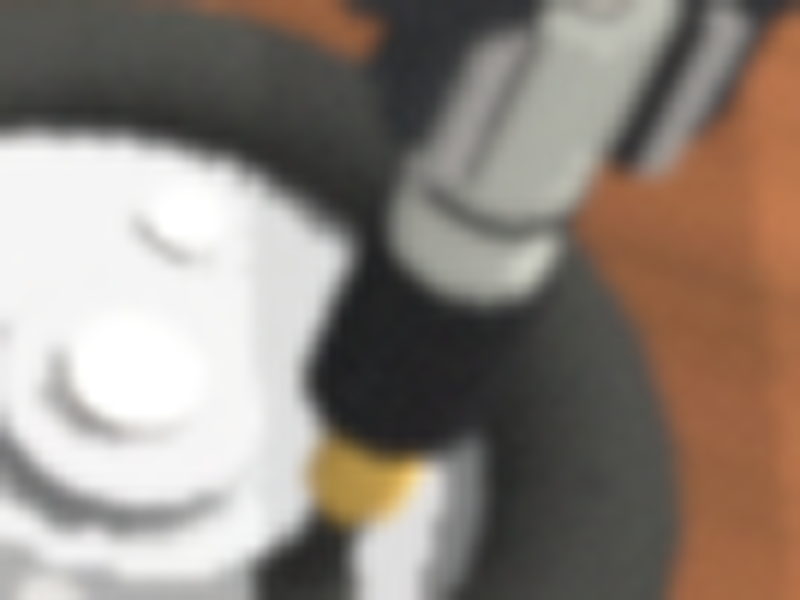

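The mouth's rim is centred at about (392,400), just above the brass head at (360,480). The axes agree to within about 1 mm. I'll nudge it by half a millimetre and lower gently.

Emit:
move_arm(rows=[[0.06, -0.02, 0.2, 0, 0, 0, -1], [0, 0, 0.2, 0, 0, 0, -1], [0, 0, 0.2, 0, 0, 0, -1], [0, 0, 0.2, 0, 0, 0, -1], [0, 0, 0, 0, 0, 0, -1], [0, 0, 0, 0, 0, 0, -1]])

```text
time: 7.73
tool_pos: [0.5381, 0.2282, 0.1731]
tool_rot: [-0.0, 0.975, 0.22, -0.0]
contact_force: [0.3, -0.0, -0.9]
gripper_width: 0.265
grasp_force: 58.9
```

Emit:
move_arm(rows=[[0, 0, 0.2, 0, 0, 0, -1], [0, 0, 0.2, 0, 0, 0, -1], [0, 0, 0.2, 0, 0, 0, -1], [0, 0, 0, 0, 0, 0, -1], [0, 0, 0, 0, 0, 0, -1]])

```text
time: 8.15
tool_pos: [0.5381, 0.2282, 0.167]
tool_rot: [0.0, 0.975, 0.22, -0.0]
contact_force: [-0.3, -0.2, -1.4]
gripper_width: 0.266
grasp_force: 58.9
```

Emit:
move_arm(rows=[[0, 0, 0.2, 0, 0, 0, -1], [0, 0, 0.2, 0, 0, 0, -1], [0, 0, 0, 0, 0, 0, -1], [0, 0, 0, 0, 0, 0, -1]])

```text
time: 8.48
tool_pos: [0.5381, 0.2282, 0.163]
tool_rot: [0.0, 0.975, 0.22, -0.0]
contact_force: [0.2, -0.1, -0.5]
gripper_width: 0.265
grasp_force: 58.9
```

Emit:
move_arm(rows=[[0, 0, 0.2, 0, 0, 0, -1], [0, 0, 0, 0, 0, 0, -1], [0, 0, 0, 0, 0, 0, -1]])

```text
time: 8.73
tool_pos: [0.5382, 0.2282, 0.1612]
tool_rot: [-0.0, 0.975, 0.22, -0.0]
contact_force: [-0.1, -0.0, -1.5]
gripper_width: 0.268
grasp_force: 58.9
```

Emit:
move_arm(rows=[[0, 0, 0.2, 0, 0, 0, -1], [0, 0, 0, 0, 0, 0, -1], [0, 0, 0, 0, 0, 0, -1]])

```text
time: 8.98
tool_pos: [0.5386, 0.2284, 0.1603]
tool_rot: [-0.0, 0.975, 0.22, 0.0]
contact_force: [-1.3, -1.0, 4.0]
gripper_width: 0.268
grasp_force: 58.9
```

Emit:
move_arm(rows=[[0, 0, 0.2, 0, 0, 0, -1], [0, 0, 0, 0, 0, 0, -1], [0, 0, 0, 0, 0, 0, -1]])

```text
time: 9.23
tool_pos: [0.5386, 0.2284, 0.158]
tool_rot: [-0.0, 0.975, 0.22, 0.001]
contact_force: [-1.4, -0.4, 5.4]
gripper_width: 0.26
grasp_force: 59.0
```

Emit:
move_arm(rows=[[0, 0, 0.2, 0, 0, 0, -1], [0, 0, 0.1, 0, 0, 0, -1], [0, 0, 0, 0, 0, 0, -1], [0, 0, 0, 0, 0, 0, -1]])

```text
time: 9.57
tool_pos: [0.5388, 0.2284, 0.1557]
tool_rot: [-0.0, 0.975, 0.22, 0.001]
contact_force: [-2.2, -0.5, 8.3]
gripper_width: 0.266
grasp_force: 59.2
```

Emit:
move_arm(rows=[[0, 0, 0.1, 0, 0, 0, -1], [0, 0, 0, 0, 0, 0, -1], [0, 0, 0, 0, 0, 0, -1]])

```text
time: 9.82
tool_pos: [0.5389, 0.2285, 0.155]
tool_rot: [-0.0, 0.975, 0.22, 0.001]
contact_force: [-2.6, -0.6, 9.4]
gripper_width: 0.268
grasp_force: 59.3
```

Emit:
move_arm(rows=[[-0.04, 0, 0.1, 0, 0, 0, -1], [0, 0, 0, 0, 0, 0, -1], [0, 0, 0, 0, 0, 0, -1]])

```text
time: 10.07
tool_pos: [0.5388, 0.2284, 0.1543]
tool_rot: [-0.0, 0.975, 0.22, 0.001]
contact_force: [-1.9, -0.3, 9.0]
gripper_width: 0.268
grasp_force: 59.4
```

Emit:
move_arm(rows=[[0, 0, 0.08, 0, 0, 0, -1], [0, 0, 0, 0, 0, 0, -1], [0, 0, 0, 0, 0, 0, -1]])

```text
time: 10.32
tool_pos: [0.5388, 0.2284, 0.1538]
tool_rot: [-0.0, 0.975, 0.22, 0.001]
contact_force: [-2.9, -0.6, 9.9]
gripper_width: 0.263
grasp_force: 59.4
```

Emit:
move_arm(rows=[[0, 0, 0.1, 0, 0, 0, -1], [0, 0, 0, 0, 0, 0, -1], [0, 0, 0, 0, 0, 0, -1]])

```text
time: 10.57
tool_pos: [0.5389, 0.2284, 0.1532]
tool_rot: [-0.0, 0.975, 0.22, 0.001]
contact_force: [-3.7, -0.7, 11.9]
gripper_width: 0.265
grasp_force: 59.6
```

Emit:
move_arm(rows=[[0, 0, 0.05, 0, 0, 0, -1], [0, 0, 0, 0, 0, 0, -1], [0, 0, 0, 0, 0, 0, -1]])

```text
time: 10.82
tool_pos: [0.5389, 0.2285, 0.1528]
tool_rot: [-0.0, 0.975, 0.22, 0.001]
contact_force: [-4.5, -0.0, 12.4]
gripper_width: 0.262
grasp_force: 59.6
```

Emit:
move_arm(rows=[[0, 0, 0.05, 0, 0, 0, -1], [0, 0, 0, 0, 0, 0, -1], [0, 0, 0, 0, 0, 0, -1], [0, 0, 0, 0, 0, 0, -1], [0, 0, 0, 0, 0, 0, -1], [0, 0, 0, 0, 0, 0, -1], [0, 0, 0, 0, 0, 0, -1]])

```text
time: 11.4
tool_pos: [0.539, 0.2285, 0.1526]
tool_rot: [-0.0, 0.975, 0.22, 0.001]
contact_force: [-3.8, -1.6, 13.6]
gripper_width: 0.263
grasp_force: 59.9
```

Emit:
move_arm(rows=[[0, 0, 0, 0, 0, 0, -1], [0, 0, 0, 0, 0, 0, -1], [0, 0, 0, 0, 0, 0, -1], [0, 0, 0, 0, 0, 0, -1], [0, 0, 0, 0, 0, 0, -1], [0, 0, 0, 0, 0, 0, -1], [0, 0, 0, 0, 0, 0, -1], [0, 0, 0, 0, 0, 0, -1], [0, 0, 0, 0, 0, 0, -1]])

```text
time: 12.15
tool_pos: [0.539, 0.2285, 0.1526]
tool_rot: [-0.0, 0.975, 0.22, 0.001]
contact_force: [-3.0, -1.2, 14.2]
gripper_width: 0.266
grasp_force: 59.9
```

```bash
python3 -c "
from h import *
g=grab('scene');s=manip.state();p=s['tool_pos'];print(p,s['contact_force'],s['ft_torque'])
im=cv2.resize(g['img'][140:215,330:430],(800,600),interpolation=cv2.INTER_CUBIC)
cv2.imwrite('pics/v4.png',im)"
```

```text
[0.53901586 0.22848835 0.15258866] [-3.03905991 -0.11831089 12.91887284] [-0.15447569  0.88912041  0.03959186]
```

View pics/v4.png

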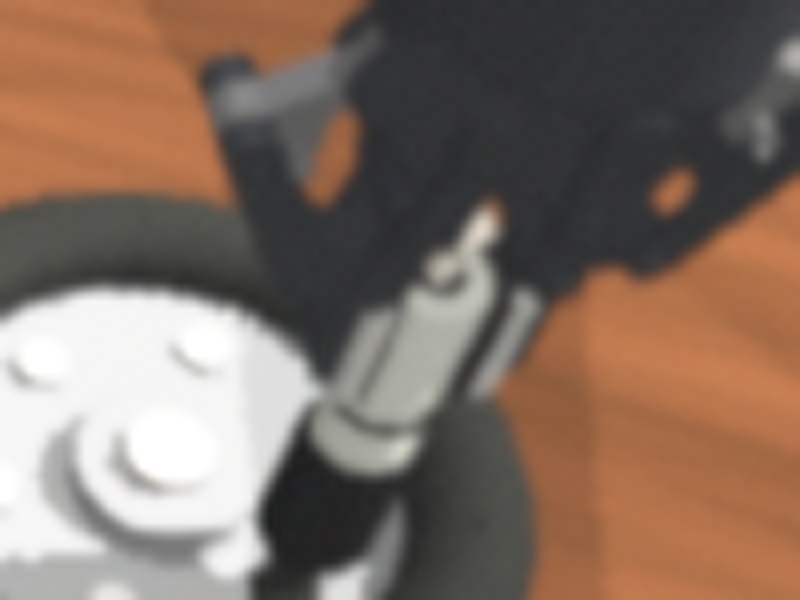

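The rod is out: its button is at (487,225), well above the tube's top at (455,285), and the mouth sits over the brass head. I'll check the gauge's tilt in the picture.

```bash
python3 -c "
from h import *
g=load('scene');p=np.array([.539,.2285,.1526])
a=proj(g,p+[0,0,.017]);b=proj(g,p-[0,0,.046]);print(a,b,a-b, np.array([386.4,175.1])-[375.1,195.1])
for d in([.005,0,0],[-.005,0,0]): print(d,a-proj(g,p-[0,0,.046]+d))
q=(lambda X:(proj(g,X)+.5-[330,140])*8)
print('rod out 0/10/20 button top',[q(p+[0,0,.0215+k]) for k in(0,.01,.02)],'tube top',q(p+[0,0,.017]))"
```

```text
[385.25723531 172.45372878] [375.1134471  192.83040805] [ 10.14378821 -20.37667928] [ 11.3 -20. ]
[0.005, 0, 0] [ 10.65335583 -22.39319361]
[-0.005, 0, 0] [  9.63780586 -18.37521372]
rod out 0/10/20 button top [array([452.38865198, 250.9301084 ]), array([466.73993267, 222.15027117]), array([481.49510451, 192.57387474])] tube top [446.05788244 263.62983022]
```

Emit:
move_arm(rows=[[0, 0, -0.3, 0, 0, 0, -1], [0, 0, -0.5, 0, 0, 0, -1], [0, 0, -0.7, 0, 0, 0, -1], [0, 0, -1, 0, 0, 0, -1], [0, 0, -1.5, 0, 0, 0, -1], [0, 0, -2, 0, 0, 0, -1], [0, 0, -1.5, 0, 0, 0, -1], [0, 0, -0.8, 0, 0, 0, -1], [0, 0, 0, 0, 0, 0, -1], [0, 0, 0, 0, 0, 0, -1]])

```text
time: 13.03
tool_pos: [0.5377, 0.228, 0.2321]
tool_rot: [0.0, 0.975, 0.22, -0.0]
contact_force: [-0.4, 0.1, -1.3]
gripper_width: 0.266
grasp_force: 58.8
```

```bash
python3 -c "
from h import *
print(manip.state()['contact_force'],manip.state()['tool_pos'],manip.state()['tool_rot']);to([.5343,-.2088,.238])"
```

```text
[-0.36548304  0.09931631 -1.32297933] [0.53770819 0.22801057 0.23211099] [ 2.14422224e-05  9.75479338e-01  2.20090943e-01 -1.94834280e-04]
delta cm [-19.06  39.3   -0.58] tool z [-4.e-04 -1.e-04 -1.e+00] t 13.0333
```

Emit:
move_arm(rows=[[-0.5, 1.1, -0.3, 0, 0, 0, -1], [-1.0, 2.2, -0.3, 0, 0, 0, -1], [-1.5, 3, 0, 0, 0, 0, -1], [-1.5, 3, 0, 0, 0, 0, -1], [-1.5, 3, 0, 0, 0, 0, -1], [-1.5, 3, 0, 0, 0, 0, -1], [-1.5, 3, 0, 0, 0, 0, -1], [-1.5, 3, 0, 0, 0, 0, -1], [-1.5, 3, 0, 0, 0, 0, -1], [-1.5, 3, 0, 0, 0, 0, -1], [-1.5, 3, 0, 0, 0, 0, -1], [-1.5, 3, 0, 0, 0, 0, -1], [-1.2, 3, 0, 0, 0, 0, -1], [-0.9, 2, 0, 0, 0, 0, -1], [-0.5, 1, 0, 0, 0, 0, -1], [0, 0, 0, 0, 0, 0, -1], [0, 0, 0, 0, 0, 0, -1], [0, 0, 0, 0, 0, 0, -1]])

```text
time: 14.53
tool_pos: [0.5338, -0.2077, 0.2379]
tool_rot: [-0.001, 0.975, 0.221, -0.0]
contact_force: [-1.2, -0.5, -1.4]
gripper_width: 0.264
grasp_force: 58.9
```

```bash
python3 -c "
from h import *
to([.5343,-.2088,.15])"
```

```text
delta cm [-0.    0.13  8.79] tool z [-9.0e-04  1.1e-03 -1.0e+00] t 14.5333
```

Emit:
move_arm(rows=[[0, 0, 1, 0, 0, 0, -1], [0, 0, 2, 0, 0, 0, -1], [0, 0, 2, 0, 0, 0, -1], [0, 0, 2, 0, 0, 0, -1], [0, 0, 1.5, 0, 0, 0, -1], [0, 0, 0.9, 0, 0, 0, -1], [0, 0, 0, 0, 0, 0, -1], [0, 0, 0, 0, 0, 0, -1], [0, 0, 0, 0, 0, 0, -1]])

```text
time: 15.28
tool_pos: [0.5349, -0.2088, 0.1457]
tool_rot: [0.001, 0.975, 0.22, 0.001]
contact_force: [0.5, 0.4, -1.1]
gripper_width: 0.267
grasp_force: 58.9
```

```bash
python3 -c "
from h import *
g=grab('scene');to([.5343,-.2088,.0985])
im=cv2.resize(g['img'][95:185,120:240],(800,600),interpolation=cv2.INTER_CUBIC)
cv2.imwrite('pics/s1.png',im)"
```

```text
delta cm [-0.06 -0.07  4.76] tool z [ 0.0023 -0.0013 -1.    ] t 15.3333
```

View pics/s1.png

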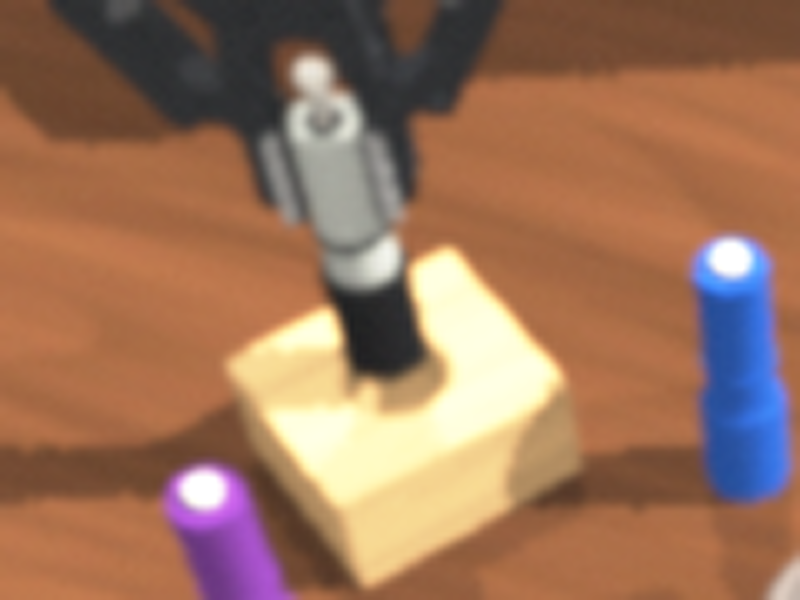

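The rod is out, with its button at (313,75). The mouth at (385,355) is right above the hole at about (397,380). Now I'll lower it.

Emit:
move_arm(rows=[[-0.05, -0.05, 0.4, 0, 0, 0, -1], [0, 0, 0.5, 0, 0, 0, -1], [0, 0, 0.5, 0, 0, 0, -1], [0, 0, 0.5, 0, 0, 0, -1], [0, 0, 0.3, 0, 0, 0, -1], [0, 0, 0, 0, 0, 0, -1], [0, 0, 0, 0, 0, 0, -1]])

```text
time: 15.92
tool_pos: [0.5332, -0.2085, 0.122]
tool_rot: [-0.0, 0.975, 0.22, -0.0]
contact_force: [-0.6, 0.1, -0.8]
gripper_width: 0.263
grasp_force: 58.9
```

Emit:
move_arm(rows=[[0, 0, 0.5, 0, 0, 0, -1], [0, 0, 0.5, 0, 0, 0, -1], [0, 0, 0.5, 0, 0, 0, -1], [0, 0, 0.3, 0, 0, 0, -1], [0, 0, 0.2, 0, 0, 0, -1], [0, 0, 0.1, 0, 0, 0, -1], [0, 0, 0, 0, 0, 0, -1], [0, 0, 0, 0, 0, 0, -1]])

```text
time: 16.58
tool_pos: [0.5336, -0.2087, 0.1016]
tool_rot: [0.0, 0.975, 0.22, 0.0]
contact_force: [0.3, 0.6, -1.9]
gripper_width: 0.262
grasp_force: 58.9
```

Emit:
move_arm(rows=[[0, 0, 0.1, 0, 0, 0, -1], [0, 0, 0.1, 0, 0, 0, -1], [0, 0, 0, 0, 0, 0, -1], [0, 0, 0, 0, 0, 0, -1]])

```text
time: 16.92
tool_pos: [0.5335, -0.2086, 0.0995]
tool_rot: [-0.0, 0.975, 0.22, -0.0]
contact_force: [0.6, -0.1, -0.6]
gripper_width: 0.263
grasp_force: 58.9
```

Emit:
move_arm(rows=[[0, 0, 0.1, 0, 0, 0, -1], [0, 0, 0, 0, 0, 0, -1], [0, 0, 0, 0, 0, 0, -1]])

```text
time: 17.17
tool_pos: [0.5337, -0.2087, 0.099]
tool_rot: [0.0, 0.975, 0.22, 0.0]
contact_force: [-1.0, 1.0, 1.8]
gripper_width: 0.265
grasp_force: 59.3
```

Emit:
move_arm(rows=[[0, 0, 0, 0, 0, 0, -0.3], [0, 0, 0, 0, 0, 0, -0.2], [0, 0, 0, 0, 0, 0, 0], [0, 0, 0, 0, 0, 0, 0.3], [0, 0, 0, 0, 0, 0, 0.6], [0, 0, 0, 0, 0, 0, 1], [0, 0, 0, 0, 0, 0, 1], [0, 0, 0, 0, 0, 0, 1], [0, 0, 0, 0, 0, 0, 1], [0, 0, 0, 0, 0, 0, 1], [0, 0, 0, 0, 0, 0, 1], [0, 0, 0, 0, 0, 0, 1]])

```text
time: 18.17
tool_pos: [0.5335, -0.2087, 0.0985]
tool_rot: [0.0, 0.975, 0.22, -0.0]
contact_force: [-0.6, -0.9, -0.2]
gripper_width: 0.998
grasp_force: 0.0
```

Emit:
move_arm(rows=[[0, 0, -0.5, 0, 0, 0, 1], [0, 0, -1, 0, 0, 0, 1], [0, 0, -1.5, 0, 0, 0, 1], [0, 0, -2, 0, 0, 0, 1], [0, 0, -2, 0, 0, 0, 1], [0, 0, -2, 0, 0, 0, 1], [0, 0, -2, 0, 0, 0, 1], [0, 0, -2, 0, 0, 0, 1], [0, 0, -1, 0, 0, 0, 1], [0, 0, 0, 0, 0, 0, 1], [0, 0, 0, 0, 0, 0, 1], [0, 0, 0, 0, 0, 0, 1]])

```text
time: 19.17
tool_pos: [0.5329, -0.2083, 0.2371]
tool_rot: [-0.001, 0.975, 0.22, -0.001]
contact_force: [-0.2, -0.4, -0.1]
gripper_width: 0.997
grasp_force: 0.0
```

```bash
python3 -c "
from h import *
g=grab('scene');print(manip.state()['time'])
im=cv2.resize(g['img'],(800,600),interpolation=cv2.INTER_CUBIC)
im[300:,400:]=cv2.resize(g['img'][95:185,120:240],(400,300),interpolation=cv2.INTER_CUBIC)
cv2.imwrite('pics/s2.png',im)"
```

```text
19.2167
```

View pics/s2.png

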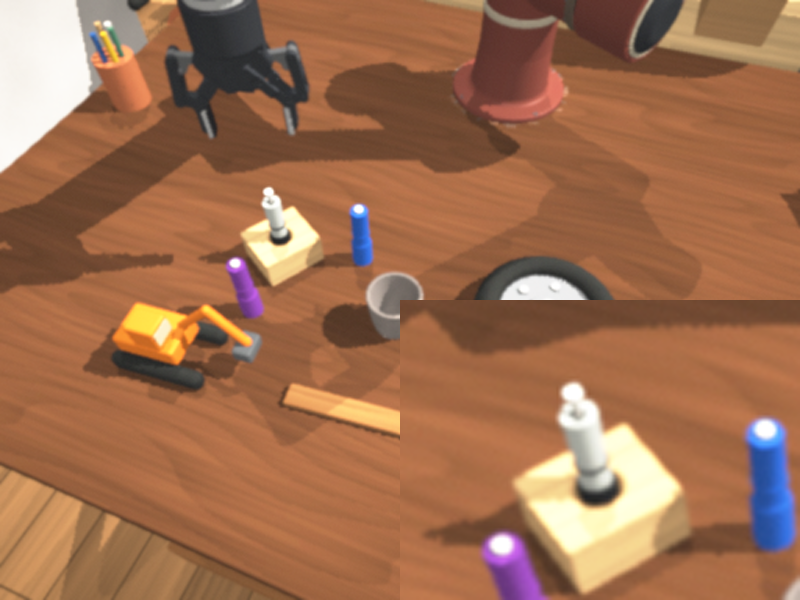

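The gauge stands upright, fully down in the stand at (278,225), with the rod out at (268,192). The gripper is clear and no toy has moved in this view.

```bash
python3 -c "
from plant import manip
print(manip.job_done())"
```

```text
the job is handed in; nothing more can be done
None
```

The job is handed in, with no verdict returned: I pressed the gauge on the valve at about 14 N for over a second and put it back upright, fully down in its stand, with the rod roughly 18–20 mm out; the toys were not touched.

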